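Hang up the desk telephone

TASK

The cordless telephone handset has been left lying on the desk. Pick it up and set it back on the sloped cradle of the desk telephone, with the orange-marked earpiece end in the upper well and the mouthpiece end in the lower well, both fully seated. Lower it in rather than dropping it, and leave the mug, pen pot, controller and mouse where they are.

Things in the scene. Friction and masses are not known exactly. Their poses are not given: they have to be found in the camera images.
- handset: Black cordless handset, 189 long x 49 wide x 42 high, 0.13 to 0.25 kg, lying level. Origin mid-length in the plane of its underside; x along it to the orange-marked earpiece end, z out of its back. Between two round end caps (49 diameter, centres 70 from the origin) is a bar, about 91 free length, 36 wide (y), underside 20 and top 42 above the origin: grip it there across y.
- earpiece (a point): Centre of the flat foot (underside) of the earpiece cap, the one with an orange disc on its back: 70 along handset +x. Each cap is 42 high; its lowest 18 taper to a flat foot 31 in diameter.
- mouthpiece (a point): Centre of the flat foot of the handset's mouthpiece cap (all black): 70 along handset -x.
- phone: Grey desk telephone, fixed, 210 long (x) x 190 wide (y); its top slopes up to its far +x end at 0.314 rad (18 degrees). Origin at desk height under its middle; frame level, z up. Keypad and display on the right; along the left (+y) runs the cradle: a rail 54 wide, 10 above the keypad plane, with two white round dished wells 140 apart along the slope. The well rims stand highest.
- upper_well (a point): Centre of the floor of the upper (far) well, at (58.9, 65, 93.4) in the phone's frame. Each well is a cone: floor 36 in diameter, mouth 54 inside and 62 outside, 14 deep, floor 4 above the rail, axis perpendicular to the slope. A seated cap has 2 to 3 play all round.
- lower_well (a point): Centre of the floor of the lower (near) well, at (-74.3, 65, 50.2) in the phone's frame; the same shape.
- cradle_mid (a point): Point midway between the two well floor centres, at (-7.7, 65, 71.8) in the phone's frame: the origin of a seated handset comes here, its x along the line from lower to upper well, its z perpendicular to the slope.
- mug: White mug, 82 in diameter, 95 high, loose; origin at the centre of its underside. Bystander.
- pen_pot: Black pen pot, 76 in diameter, pens up to 145 high, loose; origin at the centre of its underside. Bystander.
- controller: Grey and black industrial controller module on the desk, 170 x 110 x 67 high, loose; origin at the centre of its underside. Bystander.
- mouse: Black round-backed computer mouse, 64 across, 36 high, loose; origin at the centre of its underside. Bystander.
Not all that is in view belongs to the job. Leave any blue or red look-alike of the handset alone.

How it is judged:
By the outcome, as a careful person would: the job done as asked, in the order asked, and still so for the second after the job is handed in, with the robot touching nothing.
It also fails if it takes over 38 s, if anything falls off the work surface, if the arm or the gripper's body presses on something with over 40 N, if the wrist force passes 120 N, or if a joint passes its speed limit or range.

ROBOT

A 6-joint arm with a two-finger parallel gripper is mounted at the origin on the work surface. World frame = base frame: x ahead of the robot, y to its left, z up, the work surface at z = 0. Lengths are in m, angles in rad, forces in N, time in s.
With the tool pointing down it reaches from about 0.35 to 0.975 m from the base axis. Payload 4.9 kg.
Tool frame: the origin (TCP) lies on the mounting face of the last link; the fingertips stand 173 mm ahead of it and the grasp point (between the pads) lies 155 mm ahead of it (tcp_to_grasp is the distance from the TCP to the grasp point, in m); z points along the fingers, y is the line along which they close (so a half turn about z gives the same grasp; the last joint's range is limited). The gripper opens to 85 mm and grips with 20 to 120 N. Pads are 22 mm wide; open, the fingers measure 114 mm over their backs; the gripper's body (76 mm by 85 mm) begins 54 mm behind the grasp point. The pads swing forward as they close: fully open they stand 13 mm farther back than shut.
Start: joints at [1.088, 0.053, 1.613, -0, 1.476, -0.119], TCP at [0.222, 0.584, 0.405] pointing down, gripper open.
Joint ranges: [-3.01, 3.01], [-1.01, 2.22], [0.06, 2.58], [-1.02, 4.17], [0.09, 2.62], [-3.14, 3.14]. Speed limits (rad/s): [2.57, 2.57, 3.14, 3.14, 3.14, 3.14].

INTERFACE

Orientations are given as a rotation vector (axis times angle).
In Python, from station import get_obs, get_image, calibration, finish_job, tcp_to_grasp gives the robot as it stands. The module is installed in compiled form; this text tells all that it offers.
- The arm moves only by the tool arm_command, never from a script. Its argument "plan" is a list that holds one entry, the list of rows, each a list of 6 numbers: the shift along the tool's x, y, z in cm, then the turn, a rotation vector about the tool's x, y, z in rad. A call has 1 to 12 rows; each row is the pose to reach, as a shift and turn from the pose commanded when the call began, along the tool's axes at that moment; what a row does not reach only later rows make up. A row lasts 1/12 s, in which the tool goes at most 41.7 mm and 7.16 degrees, less where a joint would pass 70% of its speed; a pose out of reach is approached as far as the arm can. A call with a gripper value outside its range is refused whole. "gripper" is the closure, from -1 (fully open) to 1 (shut), set as the call begins (left out, the last holds). The fingers move at their own pace and stop on an object; "force" is the grip in N (left out, the last holds). Time passes only in rows, so rows that repeat a pose let the fingers close. It gives the time, the measured TCP pose, the force, the opening and the grip force at its end, in the units of the state.
- get_obs(): the state, without advancing time (a new reading comes with each control period).
- get_image(name): name is "scene" or "top" or "wrist"; returns (picture, depth): 384x512x3 uint8, blue, green, red; 384x512 float32, m along the optical axis (not along the pixel's ray), 0 where there is no reading.
- calibration(name): a dict with "fx", "fy", "cx", "cy" (pixels), "pose" (4x4, takes a point from camera to world coordinates). Camera axes: x right, y up, looking along -z (the intrinsics and any distortion apply to the point x, -y, -z); pixel columns grow to the right and rows downward; lengths in m; the calibration is good to about 2 mm. A picture is of the moment at which its call begins: read the wrist's pose just before it. calibration takes no time and is no camera call; for the wrist camera it gives the pose at the moment of the call.
- finish_job(): hands the job in; it is judged then, once.
The state is a dict: "t": time; "q": joint angles; "dq": joint speeds; "effort": joint torques, N m; "tool_pos": TCP position; "tool_rot": TCP orientation; "contact_force": force on the tool from outside, world axes, zero at the start; "wrist_torque": the same for the moment, N m; "opening": finger opening in m; "grip_force": force on a finger pad.
Only numpy, scipy, OpenCV 4.12 (cv2) and the standard library are available. Lean on these libraries where they do the work, as an engineer would, in place of code of your own. Each camera call takes 0.05 s, during which the arm holds its last target. There are 200 camera calls.

## Working session

There is one attempt and no reset: what is moved stays moved. The work goes in short steps, Python scripts to look and compute and a tool call to move; the robot and the scene stay as the last step left them, time stands still between calls to the robot, and variables do not carry over. Pictures are saved under pics/ and viewed, at most 10 in all, crops included, and the job is handed in when it is done.

Besides the shell and the picture viewer there is one more tool, called after "Request:" in YAML: its name, and indented under it one key for each argument. arm_command: Moves the arm, as the interface text tells. Its arguments: {"type":"object","properties":{"plan":{"type":"array"},"gripper":{"type":"number"},"force":{"type":"number"}},"required":["plan"]}

```bash
mkdir -p pics; cat > h.py <<'E'
import numpy as np, cv2
from station import *
from scipy.spatial.transform import Rotation as R
def grab(n):
    c=calibration(n); im,d=get_image(n); return c,im,d
def pts(c,d):
    v,u=np.mgrid[:d.shape[0],:d.shape[1]]
    P=np.stack([(u-c['cx'])/c['fx']*d,-(v-c['cy'])/c['fy']*d,-d],-1)
    T=np.array(c['pose']); return P@T[:3,:3].T+T[:3,3]
E
python3 - <<'E'
from h import *
for n in("top","scene"):
    c,im,d=grab(n); np.savez(n,im=im,P=pts(c,d),d=d); cv2.imwrite(f"pics/{n}.png",im); print(n,{k:v for k,v in c.items() if k!='pose'},np.round(c['pose'],3).tolist(),(d>0).mean())
o=get_obs();print(o,tcp_to_grasp)
E
```

```text
top {'fx': 423.8191920986502, 'fy': 423.8191920986502, 'cx': 255.9724718891507, 'cy': 194.4418703489355} [[0.022, 0.979, -0.202, 0.237], [-1.0, 0.023, 0.002, -0.016], [0.006, 0.201, 0.979, 1.414], [0.0, 0.0, 0.0, 1.0]] 0.9960174560546875
scene {'fx': 403.12923777311926, 'fy': 403.12923777311926, 'cx': 257.479227774001, 'cy': 184.25785700041507} [[0.08, -0.84, 0.536, 1.195], [0.997, 0.066, -0.046, -0.065], [0.003, 0.538, 0.843, 1.128], [0.0, 0.0, 0.0, 1.0]] 0.9960428873697916
{'t': 0.1, 'q': array([ 1.08800872e+00,  5.33156263e-02,  1.61420158e+00,  1.18083941e-05,
        1.47597952e+00, -1.18969139e-01]), 'dq': array([ 0.0014096 , -0.00241971, -0.00179261,  0.00221652,  0.00185222,
        0.00073668]), 'effort': array([-4.82281339e-04, -3.94905210e+01, -3.71363175e+01, -1.22148722e-04,
        3.95400086e-03, -6.83855234e-06]), 'tool_pos': array([0.22226721, 0.58387564, 0.40354345]), 'tool_rot': array([-5.68235486e-01, -3.08918905e+00,  2.85055802e-03]), 'contact_force': array([-0.25300592,  0.28369976,  0.23510616]), 'wrist_torque': array([-0.04523688, -0.01962865, -0.04437459]), 'grip_force': 0.0, 'opening': 0.08546737573645317} 0.1547
```

View pics/top.png

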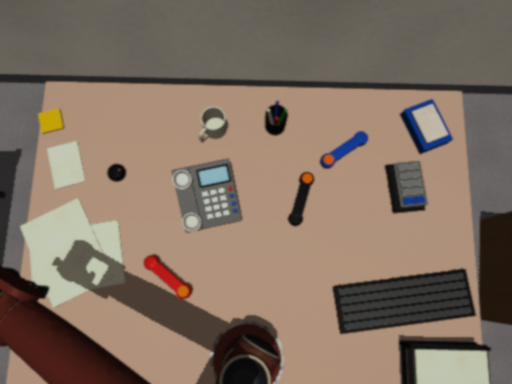

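View pics/scene.png

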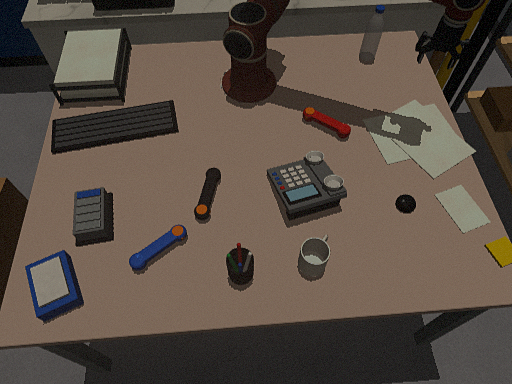

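The candidates in the top view are:
- Black, (307,178)–(296,218).
- Blue, (361,138)–(328,160).
- Red, (151,262)–(183,291).

The black one with the orange disc at (307,178) fits the description. The phone's upper well is at (182,179) and its lower well at (192,221). I'll confirm with a crop and measure.

```bash
python3 - <<'E'
from h import *
for n in("top","scene"):
    z=np.load(n+".npz"); im,P=z['im'],z['P']
    hsv=cv2.cvtColor(im,cv2.COLOR_BGR2HSV)
    if n=="top":
        a=cv2.resize(im[160:235,270:330],None,fx=6,fy=6,interpolation=cv2.INTER_CUBIC)
        b=cv2.resize(im[150:240,160:250],None,fx=5,fy=5,interpolation=cv2.INTER_CUBIC)
        cv2.imwrite("pics/crop.png",np.hstack([a,b]))
    # handset: points by height & dark colour in the world area
    S=(P[...,2]>.025)&(P[...,2]<.06)&(im.max(2)<60)
    nc,l,st,ce=cv2.connectedComponentsWithStats(S.astype(np.uint8))
    for i in range(1,nc):
        if st[i,4]>60:
            q=P[l==i]; print(n,'dark',np.round(ce[i]),st[i,4],np.round(np.median(q,0),4),np.round([q.min(0),q.max(0)],3).tolist())
    O=((hsv[...,0]<18)&(hsv[...,1]>200)&(hsv[...,2]>120)).astype(np.uint8)
    nc,l,st,ce=cv2.connectedComponentsWithStats(O)
    for i in range(1,nc):
        if st[i,4]>20: print(n,'orange',np.round(ce[i]),st[i,4],np.round(np.median(P[l==i],0),4))
    W=((hsv[...,1]<40)&(hsv[...,2]>120)&(P[...,2]>.05)).astype(np.uint8)
    nc,l,st,ce=cv2.connectedComponentsWithStats(W)
    for i in range(1,nc):
        if st[i,4]>20: print(n,'white',np.round(ce[i]),st[i,4],np.round(np.median(P[l==i],0),4))
E
```

```text
top dark [412. 132.] 142 [ 0.7523 -0.5487  0.0364] [[0.683, -0.589, 0.025], [0.824, -0.519, 0.052]]
top dark [274. 130.] 63 [ 0.7443 -0.0752  0.0402] [[0.739, -0.106, 0.026], [0.757, -0.047, 0.06]]
top dark [115. 171.] 150 [0.5896 0.458  0.0315] [[0.567, 0.434, 0.025], [0.612, 0.482, 0.042]]
top dark [398. 190.] 206 [ 0.538  -0.4801  0.0435] [[0.485, -0.574, 0.025], [0.631, -0.468, 0.06]]
top dark [299. 204.] 421 [ 0.4899 -0.1609  0.0426] [[0.423, -0.197, 0.034], [0.575, -0.128, 0.051]]
top dark [405. 366.] 99 [-0.0103 -0.4922  0.028 ] [[-0.058, -0.495, 0.025], [0.047, -0.478, 0.041]]
top orange [328. 159.] 43 [ 0.6468 -0.2578  0.044 ]
top orange [307. 178.] 83 [ 0.5794 -0.1869  0.0439]
top orange [167. 277.] 589 [0.2454 0.2569 0.043 ]
top white [430. 123.] 792 [ 0.7762 -0.6002  0.0616]
top white [215. 126.] 51 [0.732  0.1179 0.0936]
top white [182. 179.] 311 [0.5533 0.2203 0.0968]
top white [213. 192.] 133 [0.5195 0.1246 0.0647]
top white [222. 197.] 42 [0.5037 0.0909 0.0567]
top white [210. 200.] 84 [0.4944 0.1316 0.0569]
top white [208. 208.] 25 [0.4686 0.1373 0.0521]
top white [1
[... 1562 characters left out ...]
6, 0.025], [0.874, -0.518, 0.051]]
scene dark [ 58. 290.] 94 [ 0.8251 -0.57    0.0539] [[0.712, -0.611, 0.046], [0.851, -0.54, 0.06]]
scene dark [241. 278.] 92 [ 0.8107 -0.0764  0.0434] [[0.787, -0.113, 0.026], [0.816, -0.041, 0.06]]
scene orange [310. 110.] 47 [0.2046 0.207  0.0444]
scene orange [337. 126.] 51 [0.2804 0.2985 0.0429]
scene orange [201. 209.] 76 [ 0.58   -0.186   0.0432]
scene orange [177. 230.] 81 [ 0.6482 -0.2576  0.0434]
scene white [88. 55.] 2506 [-0.0778 -0.5972  0.104 ]
scene white [333. 183.] 66 [0.5502 0.222  0.0921]
scene white [324. 253.] 41 [0.7785 0.1603 0.0952]
scene white [304. 255.] 24 [0.7816 0.0971 0.0959]
scene white [ 49. 281.] 969 [ 0.7832 -0.5963  0.0603]
```

View pics/crop.png

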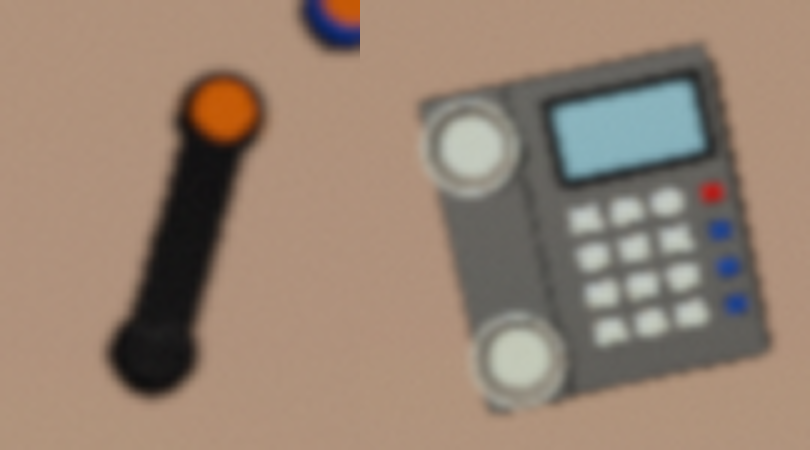

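The crop confirms it: a black handset with its orange disc at crop (225,110) and a black mouthpiece at (153,353). The wells show at crop (470,147) upper and (518,360) lower.

```bash
cat >> h.py <<'E'
def ray(c,u,v,z):
    T=np.array(c['pose']); d=T[:3,:3]@np.array([(u-c['cx'])/c['fx'],-(v-c['cy'])/c['fy'],-1])
    return T[:3,3]+d*(z-T[2,3])/d[2]
def toolR(yaw,pitch=0,flip=False):
    """tool for an object with x along yaw, raised by pitch; tool z = -object z"""
    Ro=R.from_euler('ZY',[yaw,-pitch]).as_matrix()
    return Ro@np.diag([1,-1,-1.]) if not flip else Ro@np.diag([-1,1,-1.])
def go(pg,Rt,from_pose=None):
    """row to bring the grasp point to pg with tool rotation Rt"""
    o=get_obs(); p,Rn=(o['tool_pos'],R.from_rotvec(o['tool_rot']).as_matrix()) if from_pose is None else from_pose
    tcp=np.array(pg)-tcp_to_grasp*Rt[:,2]
    print('row',np.round(Rn.T@(tcp-p)*100,2),np.round(R.from_matrix(Rn.T@Rt).as_rotvec(),3),'tcp',np.round(tcp,4))
E
python3 - <<'E'
from h import *
c=calibration("top")
e=ray(c,307.0,178,.043);m=ray(c,295.3,218.4,.042);print('hs',e,m,np.linalg.norm(e-m),(e+m)/2,np.arctan2(*(e-m)[1::-1]))
# well floors: z .0934,.0502
u=ray(c,182.0,179,.097);l=ray(c,191.8,221,.055);print('wells',u,l,np.hypot(*(u-l)[:2]),np.arctan2(*(u-l)[1::-1]))
o=get_obs();Rn=R.from_rotvec(o['tool_rot']).as_matrix();print(Rn)
w=calibration("wrist");W=np.array(w['pose']);print('cam in tool',Rn.T@(W[:3,3]-o['tool_pos']),Rn.T@W[:3,:3],w['fx'])
for f in(0,1):
  print(f);go([.49,.2,.25],toolR(.236,0,f))
E
```

```text
hs [ 0.57891178 -0.18694869  0.043     ] [ 0.44224549 -0.14852218  0.042     ] 0.14196926053469278 [ 0.51057863 -0.16773543  0.0425    ] -0.274093640190717
wells [0.55264209 0.21924922 0.097     ] [0.42406687 0.18712782 0.055     ] 0.13252687224505547 0.24481461024380757
[[-9.34544348e-01  3.55845558e-01 -8.94378196e-04]
 [ 3.55846602e-01  9.34542867e-01 -1.68098920e-03]
 [ 2.37662222e-04 -1.88922040e-03 -9.99998187e-01]]
cam in tool [ 0.07499336 -0.00105472  0.03007411] [[-4.41398458e-04  9.54925525e-01  2.96845156e-01]
 [ 9.99998938e-01  9.10316940e-06  1.45767964e-03]
 [ 1.38927327e-03  2.96845484e-01 -9.54924515e-01]] 305.71199537038945
0
row [-38.68 -26.35  -0.08] [-1.000e-03  2.000e-03  2.542e+00] tcp [0.49   0.2    0.4047]
1
row [-38.68 -26.35  -0.08] [-0.002 -0.001 -0.6  ] tcp [0.49   0.2    0.4047]
```

Request:
arm_command:
  plan:
    - [[-38.7, -26.3, 0, 0, 0, -0.6], [-38.7, -26.3, 0, 0, 0, -0.6], [-38.7, -26.3, 0, 0, 0, -0.6], [-38.7, -26.3, 0, 0, 0, -0.6], [-38.7, -26.3, 0, 0, 0, -0.6], [-38.7, -26.3, 0, 0, 0, -0.6], [-38.7, -26.3, 0, 0, 0, -0.6], [-38.7, -26.3, 0, 0, 0, -0.6], [-38.7, -26.3, 0, 0, 0, -0.6], [-38.7, -26.3, 0, 0, 0, -0.6], [-38.7, -26.3, 0, 0, 0, -0.6], [-38.7, -26.3, 0, 0, 0, -0.6]]

```text
t: 1.1
tool_pos: [0.492, 0.1972, 0.4043]
tool_rot: [0.365, -3.12, 0.002]
contact_force: [0.4, -0.1, 0.2]
opening: 0.0857
grip_force: 0.0
```

Request:
arm_command:
  plan:
    - [[0, 0, 0, 0, 0, 0], [0, 0, 0, 0, 0, 0], [0, 0, 0, 0, 0, 0]]

```text
t: 1.35
tool_pos: [0.4901, 0.201, 0.4042]
tool_rot: [0.37, -3.119, -0.001]
contact_force: [1.0, -0.3, -0.2]
opening: 0.0852
grip_force: 0.0
```

```bash
python3 - <<'E'
from h import *
print(get_obs()['tool_pos'],get_obs()['t'],np.abs(get_obs()['dq']).max())
c,im,d=grab("wrist");np.savez("w1",im=im,d=d,P=pts(c,d),pose=c['pose']);cv2.imwrite("pics/w1.png",im)
E
```

```text
[0.4900987  0.20095788 0.40422255] 1.35 0.0226223574412748
```

View pics/w1.png

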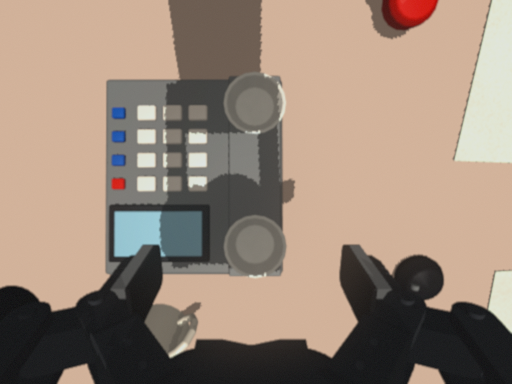

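The wrist view shows the lower well at about (254,102) and the upper well at about (255,245). I'll fit the rims from depth relative to the keypad plane.

```bash
cat > fit.py <<'E'
from h import *
def wells(z,seeds=None):
    im,P,d=z['im'],z['P'],z['d']
    yaw=.24; ok=(d>0)
    # phone-top model plane, refined from rim points
    n=R.from_euler('ZY',[yaw,-.314]).as_matrix()
    out=[]
    for nm,s,zr in(('up',[.5526,.2192],.0934),('lo',[.4241,.1871],.0502)):
        f=np.array([*s,zr])
        for k in range(6):
            L=(P-f)@n      # local coords: x along slope, y, z normal; floor z=0, rim z=14mm
            r=np.hypot(L[...,0],L[...,1])
            rim=ok&(r<.036)&(r>.022)&(L[...,2]>.0105)&(L[...,2]<.020)
            q=L[rim][:,:2]
            a=np.c_[2*q,np.ones(len(q))];sol=np.linalg.lstsq(a,(q**2).sum(1),rcond=None)[0]
            rad=np.sqrt(sol[2]+sol[:2]@sol[:2])
            fl=ok&(r<.014); h=np.median(L[fl][:,2])
            f=f+n@np.array([sol[0],sol[1],h])
        print(nm,np.round(f,4),'r',round(rad,4),'n',rim.sum(),'rimz',np.median(L[rim][:,2]).round(4),'floor h',h.round(4))
        out.append(f)
    u,l=out;v=u-l;print('dist',np.linalg.norm(v),'yaw',np.arctan2(v[1],v[0]),'slope',np.arcsin(v[2]/np.linalg.norm(v)),'mid',(u+l)/2)
    return out
E
python3 - <<'E'
from fit import *
wells(np.load("w1.npz"))
z=np.load("w1.npz");c=calibration("wrist");
hsv=cv2.cvtColor(z['im'],cv2.COLOR_BGR2HSV)
# check: edges/rows of rim via top view too
wells(np.load("top.npz"))
E
```

```text
up [ 0.6501  0.2393 -0.002 ] r 0.0 n 0 rimz nan floor h 0.0
lo [0.4264 0.1875 0.0508] r 0.0278 n 944 rimz 0.0135 floor h 0.0
dist 0.23556739366483084 yaw 0.22749811037423256 slope -0.2259742858921718 mid [0.53823959 0.2133634  0.02440964]
up [0.5539 0.2214 0.0944] r 0.0277 n 80 rimz 0.0132 floor h -0.0
lo [0.4245 0.19   0.0511] r 0.0275 n 84 rimz 0.013 floor h 0.0
dist 0.13995659087425827 yaw 0.2377624220737954 slope 0.31459785906273824 mid [0.48919237 0.20567885 0.07273261]
  return _methods._mean(a, axis=axis, dtype=dtype,
  ret = ret.dtype.type(ret / rcount)
```

```bash
python3 - <<'E'
from fit import *
z=np.load("w1.npz");P=z['P']
for u,v in((255,245),(254,102),(255,218),(255,272),(228,245),(283,245)): print(u,v,P[v,u].round(4),z['d'][v,u])
E
```

```text
255 245 [0.5569 0.2199 0.0941] 0.3104904
254 102 [0.4222 0.1865 0.0499] 0.31176656
255 218 [0.5267 0.2125 0.0979] 0.29767486
255 272 [0.5757 0.2243 0.1131] 0.29798397
228 245 [0.5577 0.1928 0.1048] 0.2986222
283 245 [0.5441 0.2446 0.1069] 0.2962076
```

```bash
sed -i 's/            rad=/            if DBG: print(nm,k,len(q),sol,f)\n            rad=/; s/^from h import \*/from h import *\nDBG=0/' fit.py
# fix: take floor median only from points near floor level
sed -i "s/fl=ok&(r<.014); h/fl=ok\&(r<.014)\&(abs(L[...,2])<.006); h/" fit.py
python3 - <<'E'
import fit;from fit import *
fit.DBG=1
wells(np.load("w1.npz"))
E
```

```text
up 0 919 [ 0.00261586 -0.00102985  0.00076975] [0.5526 0.2192 0.0934]
up 1 963 [-4.89957255e-07  2.42501113e-05  7.71761767e-04] [0.55537905 0.21881984 0.09383512]
up 2 963 [ 4.46820986e-17 -3.16587034e-17  7.71762355e-04] [0.55537502 0.21884382 0.09382803]
up 3 963 [-6.34487219e-18  6.83047369e-18  7.71762355e-04] [0.55537502 0.21884382 0.09382803]
up 4 963 [-6.34487219e-18  6.83047369e-18  7.71762355e-04] [0.55537502 0.21884382 0.09382803]
up 5 963 [-6.34487219e-18  6.83047369e-18  7.71762355e-04] [0.55537502 0.21884382 0.09382803]
up [0.5554 0.2188 0.0938] r 0.0278 n 963 rimz 0.0135 floor h -0.0
lo 0 931 [ 0.00238033 -0.00017791  0.000769  ] [0.4241 0.1871 0.0502]
lo 1 944 [ 2.17324272e-05 -7.69303690e-06  7.73062731e-04] [0.42638657 0.1874764  0.05079183]
lo 2 944 [-1.76776709e-17 -2.49366500e-18  7.73063263e-04] [0.42640828 0.1874738  0.05079916]
lo 3 944 [1.76349959e-18 1.90819582e-17 7.73063263e-04] [0.42640808 0.18747375 0.05079979]
lo 4 944 [-7.21828265e-18 -1.35525272e-17  7.73063263e-04] [0.42640808 0.18747375 0.05079979]
lo 5 944 [1.76349959e-18 1.90819582e-17 7.73063263e-04] [0.42640808 0.18747375 0.05079979]
lo [0.4264 0.1875 0.0508] r 0.0278 n 944 rimz 0.0135 floor h 0.0
dist 0.13952771219068247 yaw 0.23860737144368127 slope 0.3134947182782999 mid [0.49089155 0.20315878 0.07231391]
```

```bash
python3 - <<'E'
from h import *
go([.511,-.168,.22],toolR(-.274,0,1))
E
```

```text
row [  6.63 -36.4    2.95] [ 0.    -0.001  0.511] tcp [ 0.511  -0.168   0.3747]
```

Request:
arm_command:
  plan:
    - [[6.6, -36.4, 3, 0, 0, 0.511], [6.6, -36.4, 3, 0, 0, 0.511], [6.6, -36.4, 3, 0, 0, 0.511], [6.6, -36.4, 3, 0, 0, 0.511], [6.6, -36.4, 3, 0, 0, 0.511], [6.6, -36.4, 3, 0, 0, 0.511], [6.6, -36.4, 3, 0, 0, 0.511], [6.6, -36.4, 3, 0, 0, 0.511], [6.6, -36.4, 3, 0, 0, 0.511], [6.6, -36.4, 3, 0, 0, 0.511], [6.6, -36.4, 3, 0, 0, 0.511], [6.6, -36.4, 3, 0, 0, 0.511]]

```text
t: 2.4
tool_pos: [0.5116, -0.1676, 0.3745]
tool_rot: [-0.428, -3.112, -0.001]
contact_force: [-0.2, 1.1, -0.2]
opening: 0.0852
grip_force: 0.0
```

Request:
arm_command:
  plan:
    - [[0, 0, 0, 0, 0, 0], [0, 0, 0, 0, 0, 0], [0, 0, 0, 0, 0, 0]]

```text
t: 2.65
tool_pos: [0.5116, -0.1674, 0.3749]
tool_rot: [0.427, 3.112, -0.0]
contact_force: [-0.2, 0.1, -0.1]
opening: 0.0851
grip_force: 0.0
```

```bash
cat > hs.py <<'E'
from h import *
def handset(z,c):
    im,P,d=z['im'],z['P'],z['d']; hsv=cv2.cvtColor(im,cv2.COLOR_BGR2HSV)
    S=((d>0)&(P[...,2]>.030)&(P[...,2]<.055)&(np.hypot(P[...,0]-.511,P[...,1]+.168)<.11)).astype(np.uint8)
    nc,l,st,ce=cv2.connectedComponentsWithStats(S);i=1+np.argmax(st[1:,4]);q=P[l==i]
    T=q[q[:,2]>.037];r=cv2.minAreaRect((q[:,:2]*1000).astype(np.float32));print('rect',r,'topz',np.median(T[:,2]))
    O=(hsv[...,0]<18)&(hsv[...,1]>180)&(hsv[...,2]>90)&(S>0);o=P[O];print('orange',O.sum(),np.median(o,0))
    return q
E
python3 - <<'E'
from hs import *
c,im,d=grab("wrist");z=dict(im=im,d=d,P=pts(c,d));np.savez("w2",**z);cv2.imwrite("pics/w2.png",im)
q=handset(z,c);print(get_obs()['tool_pos'],get_obs()['t'])
E
```

```text
rect ((513.5184326171875, -169.91526794433594), (49.29716491699219, 187.48928833007812), 74.86943054199219) topz 0.04248055399661549
orange 673 [ 0.58124417 -0.18738424  0.04408768]
[ 0.51161871 -0.16761311  0.3749125 ] 2.7
```

View pics/w2.png

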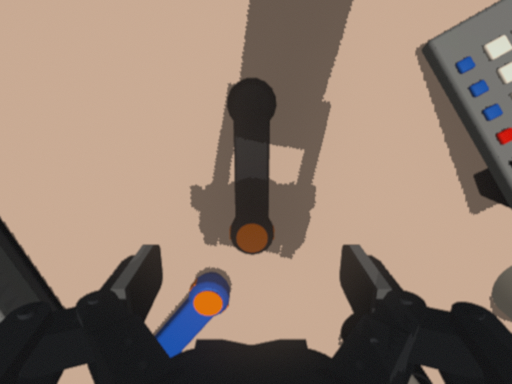

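Clear view: mouthpiece cap at (251,102) and orange earpiece at (252,237). The blue look-alike at (212,290) is clear of the fingers' path.

```bash
python3 - <<'E'
from h import *
go([.5135,-.1697,.030],toolR(-.265,0,1))
E
```

```text
row [-0.23 -0.15 19.02] [-0.     0.    -0.008] tcp [ 0.5135 -0.1697  0.1847]
```

Request:
arm_command:
  plan:
    - [[-0.25, -0.15, 4, 0, 0, -0.008], [-0.25, -0.15, 8, 0, 0, -0.008], [-0.25, -0.15, 12, 0, 0, -0.008], [-0.25, -0.15, 15, 0, 0, -0.008], [-0.25, -0.15, 17, 0, 0, -0.008], [-0.25, -0.15, 18, 0, 0, -0.008], [-0.25, -0.15, 18.5, 0, 0, -0.008], [-0.25, -0.15, 19, 0, 0, -0.008], [-0.25, -0.15, 19, 0, 0, -0.008]]

```text
t: 3.45
tool_pos: [0.514, -0.1709, 0.1854]
tool_rot: [0.417, 3.113, -0.001]
contact_force: [-0.6, 0.3, -0.7]
opening: 0.0853
grip_force: 0.0
```

Request:
arm_command:
  plan:
    - [[0, 0, 0, 0, 0, 0], [0, 0, 0, 0, 0, 0], [0, 0, 0, 0, 0, 0], [0, 0, 0, 0, 0, 0], [0, 0, 0, 0, 0, 0], [0, 0, 0, 0, 0, 0], [0, 0, 0, 0, 0, 0], [0, 0, 0, 0, 0, 0], [0, 0, 0, 0, 0, 0], [0, 0, 0, 0, 0, 0]]
  gripper: 1
  force: 35

```text
t: 4.28
tool_pos: [0.514, -0.171, 0.1858]
tool_rot: [0.418, 3.112, -0.0]
contact_force: [-1.0, 2.3, 5.9]
opening: 0.0357
grip_force: 36.5
```

Request:
arm_command:
  plan:
    - [[0, 0, -1, 0, 0, 0], [0, 0, -4, 0, 0, 0], [0, 0, -8, 0, 0, 0], [0, 0, -12, 0, 0, 0], [0, 0, -16, 0, 0, 0], [0, 0, -18, 0, 0, 0], [0, 0, -19, 0, 0, 0], [0, 0, -19, 0, 0, 0], [0, 0, -19, 0, 0, 0], [0, 0, -19, 0, 0, 0]]

```text
t: 5.12
tool_pos: [0.5128, -0.1706, 0.3715]
tool_rot: [-0.417, -3.109, -0.003]
contact_force: [0.2, -0.2, -2.3]
opening: 0.0354
grip_force: 35.7
```

```bash
python3 - <<'E'
from h import *
o=get_obs();c,im,d=grab("wrist");P=pts(c,d);cv2.imwrite("pics/w3.png",im);np.savez("w3",im=im,d=d,P=P)
Rn=R.from_rotvec(o['tool_rot']).as_matrix();L=(P-o['tool_pos'])@Rn
hsv=cv2.cvtColor(im,cv2.COLOR_BGR2HSV)
O=(hsv[...,0]<18)&(hsv[...,1]>180)&(hsv[...,2]>60)&(d>0)&(L[...,2]<.25)&(abs(L[...,1])<.05)
print('orange tool mm',O.sum(),np.median(L[O],0)*1000, o['opening'],o['contact_force'],o['t'])
# mouthpiece side: points on top of handset, x>0
S=(d>0)&(L[...,2]>.13)&(L[...,2]<.17)&(abs(L[...,1])<.03)&(L[...,0]>.03)&(L[...,0]<.13)
q=L[S];print('mouth',S.sum(),q.min(0)*1000,q.max(0)*1000)
for a in np.arange(.03,.1,.01):
    t=q[(q[:,0]>a)&(q[:,0]<a+.01)]
    if len(t): print(a,np.round([t[:,1].min()*1000,t[:,1].max()*1000,np.percentile(t[:,2],10)*1000],1))
E
```

```text
orange tool mm 31 [-15.04988881 -19.0651055  145.58199518] 0.03540852577206138 [ 0.17238562 -0.21857583 -2.26406342] 5.1167
mouth 17625 [ 30.00983537 -25.68273674 140.74824379] [ 94.03920229  22.95768949 151.47605944]
0.03 [-19.5  16.7 142.5]
0.04 [-19.6  16.7 142.4]
0.05 [-22.6  20.  142.4]
0.060000000000000005 [-25.7  23.  142.3]
0.07 [-24.8  22.5 142.3]
0.08000000000000002 [-22.9  19.9 142.4]
0.09000000000000001 [-14.9  12.6 144.7]
```

View pics/w3.png

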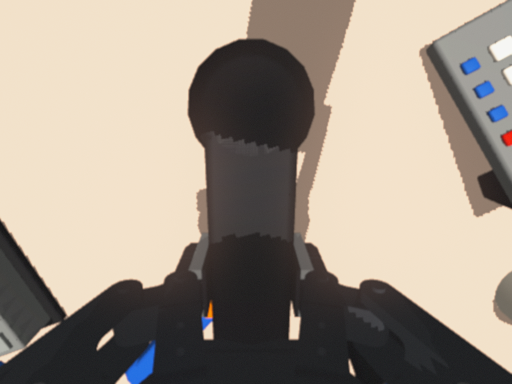

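The handset is held level and square. The camera sees it about 1.4 mm off in y, which is camera bias, since the fingers centre it. I'll place it relative to that measurement.

```bash
cat >> h.py <<'E'
def place(mid,off,yaw=.2386,pitch=.314,inh=(-.0004,-.0014,.1858)):
    Rt=toolR(yaw,pitch,True); o=get_obs(); p=o['tool_pos'];Rn=R.from_rotvec(o['tool_rot']).as_matrix()
    tcp=np.array(mid)-off*Rt[:,2]-Rt@np.array(inh)
    print('row',np.round(Rn.T@(tcp-p)*100,2),np.round(R.from_matrix(Rn.T@Rt).as_rotvec(),3),'tcp',np.round(tcp,4),o['contact_force'].round(1),o['grip_force'],o['t'])
E
python3 - <<'E'
from h import *
place([.4909,.2032,.0718],.06)
E
```

```text
row [18.67 31.9   6.72] [-0.077 -0.312 -0.502] tcp [0.4164 0.1865 0.3055] [ 0.7 -0.2 -1.5] 35.704548954963684 5.1667
```

Request:
arm_command:
  plan:
    - [[18.7, 31.9, 4, -0.077, -0.312, -0.502], [18.7, 31.9, 4, -0.077, -0.312, -0.502], [18.7, 31.9, 4, -0.077, -0.312, -0.502], [18.7, 31.9, 4, -0.077, -0.312, -0.502], [18.7, 31.9, 4, -0.077, -0.312, -0.502], [18.7, 31.9, 4, -0.077, -0.312, -0.502], [18.7, 31.9, 4, -0.077, -0.312, -0.502], [18.7, 31.9, 4, -0.077, -0.312, -0.502], [18.7, 31.9, 6.7, -0.077, -0.312, -0.502], [18.7, 31.9, 6.7, -0.077, -0.312, -0.502], [18.7, 31.9, 6.7, -0.077, -0.312, -0.502], [18.7, 31.9, 6.7, -0.077, -0.312, -0.502]]

```text
t: 6.17
tool_pos: [0.4167, 0.186, 0.3059]
tool_rot: [-0.34, 2.808, 0.048]
contact_force: [0.3, -0.3, -2.3]
opening: 0.035
grip_force: 36.3
```

Request:
arm_command:
  plan:
    - [[0, 0, 0, 0, 0, 0], [0, 0, 0, 0, 0, 0], [0, 0, 0, 0, 0, 0], [0, 0, 0, 0, 0, 0]]

```text
t: 6.5
tool_pos: [0.4178, 0.1853, 0.3085]
tool_rot: [-0.335, 2.804, 0.049]
contact_force: [0.4, 0.3, -1.3]
opening: 0.0358
grip_force: 36.3
```

```bash
python3 - <<'E'
from h import *
o=get_obs();print(o['tool_pos'])
c,im,d=grab("wrist");P=pts(c,d);cv2.imwrite("pics/w4.png",im)
place([.4909,.2032,.0718],.06);place([.4909,.2032,.0718],.025)
Rn=R.from_rotvec(o['tool_rot']).as_matrix();L=(P-o['tool_pos'])@Rn
S=(d>0)&(L[...,2]>.13)&(L[...,2]<.17)&(abs(L[...,1])<.03)&(L[...,0]>.03)&(L[...,0]<.13)
q=L[S];print('mouth',q.min(0)*1000,q.max(0)*1000)
E
```

```text
[0.4178403  0.18530999 0.30852151]
row [0.18 0.14 0.25] [-0.004  0.005 -0.   ] tcp [0.4164 0.1865 0.3055] [-0.7  0.2 -2.2] 36.310880184173584 6.55
row [0.2  0.15 3.75] [-0.004  0.005 -0.   ] tcp [0.4269 0.1891 0.2722] [-0.7  0.2 -2.2] 36.310880184173584 6.55
mouth [ 30.00822413 -25.74723094 140.75654139] [ 94.5810288   22.50818648 152.25123877]
```

View pics/w4.png

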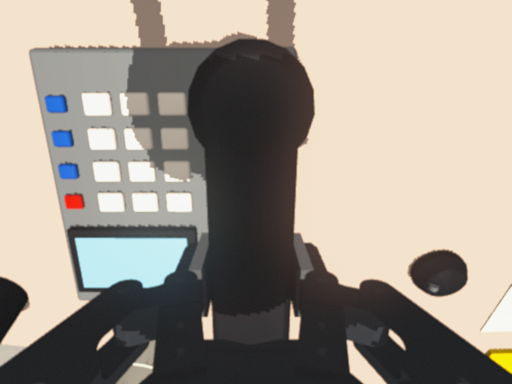

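The mouthpiece cap at (251,100) sits squarely over the lower well, and the keypad edges are parallel to the handset. I'll descend to just above the wells.

Request:
arm_command:
  plan:
    - [[0.1, 0.1, 1, 0, 0.003, 0], [0.2, 0.15, 2, -0.002, 0.005, 0], [0.2, 0.15, 3, -0.002, 0.005, 0], [0.2, 0.15, 3.5, -0.002, 0.005, 0], [0.2, 0.15, 3.5, -0.002, 0.005, 0], [0.2, 0.15, 3.5, -0.002, 0.005, 0], [0.2, 0.15, 3.5, -0.002, 0.005, 0], [0.2, 0.15, 3.5, -0.002, 0.005, 0]]

```text
t: 7.22
tool_pos: [0.4259, 0.1898, 0.2744]
tool_rot: [-0.339, 2.809, 0.051]
contact_force: [-0.6, -0.1, -2.8]
opening: 0.0356
grip_force: 36.3
```

```bash
python3 - <<'E'
from h import *
for i in range(4):
    place([.4909,.2032,.0718],.015); im,d=get_image("scene")
P=pts(calibration("scene"),d)
c,im2,d2=grab("top")
a=cv2.resize(im[130:225,255:365],None,fx=5,fy=5,interpolation=cv2.INTER_CUBIC);cv2.imwrite("pics/s5.png",a)
E
```

```text
row [-0.02 -0.09  1.24] [-0.001 -0.     0.002] tcp [0.4299 0.1898 0.2627] [-0.6 -0.1 -2.8] 36.3182258605957 7.2167
row [-0.02 -0.09  1.24] [-0.001  0.     0.002] tcp [0.4299 0.1898 0.2627] [-0.  -0.  -1.2] 36.318363547325134 7.2667
row [-0.02 -0.09  1.24] [-0.001  0.     0.001] tcp [0.4299 0.1898 0.2627] [ 0.2 -0.2 -2.2] 36.31801128387451 7.3167
row [-0.02 -0.09  1.24] [-0.001  0.     0.001] tcp [0.4299 0.1898 0.2627] [ 0.4  0.5 -2.5] 36.318851709365845 7.3667
```

View pics/s5.png

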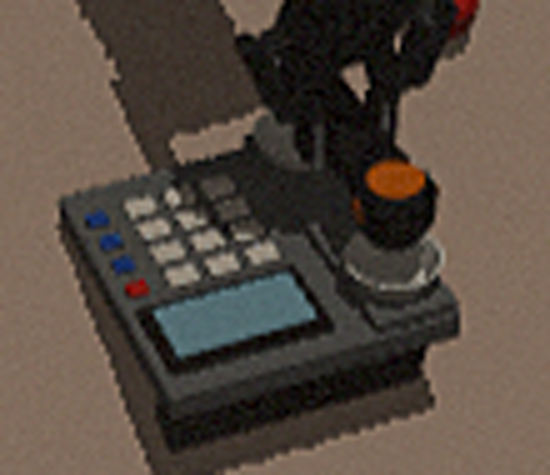

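The earpiece is directly above the upper well and parallel to the slope. I'll lower it slowly.

Request:
arm_command:
  plan:
    - [[0, -0.1, 0.5, 0, 0, 0], [0, -0.1, 1, 0, 0, 0], [0, -0.1, 1.4, 0, 0, 0], [0, -0.1, 1.7, 0, 0, 0], [0, -0.1, 2, 0, 0, 0], [0, -0.1, 2.2, 0, 0, 0], [0, -0.1, 2.2, 0, 0, 0], [0, -0.1, 2.2, 0, 0, 0]]

```text
t: 8.13
tool_pos: [0.4325, 0.1902, 0.2527]
tool_rot: [-0.339, 2.81, 0.051]
contact_force: [0.6, -0.3, -3.1]
opening: 0.0353
grip_force: 36.3
```

```bash
python3 - <<'E'
from h import *
place([.4909,.2032,.0718],0); print(get_obs()['wrist_torque'])
E
```

```text
row [-0.06  0.02  0.48] [-0.001 -0.001  0.001] tcp [0.4344 0.1909 0.2484] [ 0.6 -0.3 -3.1] 36.323720812797546 8.1333
[-0.04624698  0.2173595   0.0253822 ]
```

No contact so far, with about 5 mm left.

Request:
arm_command:
  plan:
    - [[-0.05, 0, 0.1, 0, 0, 0], [-0.05, 0, 0.2, 0, 0, 0], [-0.05, 0, 0.3, 0, 0, 0], [-0.05, 0, 0.35, 0, 0, 0], [-0.05, 0, 0.4, 0, 0, 0], [-0.05, 0, 0.4, 0, 0, 0]]

```text
t: 8.63
tool_pos: [0.4341, 0.1906, 0.2491]
tool_rot: [-0.339, 2.81, 0.051]
contact_force: [-0.7, -0.7, -2.1]
opening: 0.0355
grip_force: 36.3
```

```bash
python3 - <<'E'
from h import *
place([.4909,.2032,.0718],0); print(get_obs()['wrist_torque'])
E
```

```text
row [-0.01  0.02  0.08] [-0.001 -0.001  0.001] tcp [0.4344 0.1909 0.2484] [-0.7 -0.7 -2.1] 36.32385849952698 8.6333
[-0.0541431   0.28907471  0.00243558]
```

Request:
arm_command:
  plan:
    - [[0, 0, 0.05, 0, 0, 0], [0, 0, 0.1, 0, 0, 0], [0, 0, 0.12, 0, 0, 0], [0, 0, 0.12, 0, 0, 0]]

```text
t: 8.97
tool_pos: [0.4345, 0.1907, 0.2483]
tool_rot: [-0.339, 2.81, 0.051]
contact_force: [-2.3, -0.8, 0.8]
opening: 0.0354
grip_force: 36.8
```

```bash
python3 - <<'E'
from h import *
place([.4909,.2032,.0718],0); print(get_obs()['wrist_torque'])
E
```

```text
row [-0.    0.02 -0.01] [-0.001 -0.001  0.001] tcp [0.4344 0.1909 0.2484] [-2.3 -0.8  0.8] 36.8379020690918 8.9667
[-0.09928405  0.34999925 -0.01763136]
```

Request:
arm_command:
  plan:
    - [[0, 0, 0.05, 0, 0, 0], [0, 0, 0.05, 0, 0, 0], [0, 0, 0.05, 0, 0, 0]]

```text
t: 9.22
tool_pos: [0.4346, 0.1908, 0.2483]
tool_rot: [-0.339, 2.811, 0.051]
contact_force: [-6.2, -3.0, 5.0]
opening: 0.0355
grip_force: 37.5
```

```bash
python3 - <<'E'
from h import *
place([.4909,.2032,.0718],0); print(get_obs()['wrist_torque'])
E
```

```text
row [ 0.01  0.02 -0.01] [-0.001 -0.002  0.002] tcp [0.4344 0.1909 0.2484] [-6.2 -3.   5. ] 37.4945729970932 9.2167
[-0.2296361   0.70963127 -0.04839676]
```

There's side force from the well wall (-x, -y), so I'll ease the handset that way before releasing.

Request:
arm_command:
  plan:
    - [[0.05, -0.04, 0, 0, 0, 0], [0.12, -0.06, 0, 0, 0, 0], [0.12, -0.06, 0, 0, 0, 0], [0.12, -0.06, 0, 0, 0, 0]]

```text
t: 9.55
tool_pos: [0.4341, 0.1902, 0.2481]
tool_rot: [-0.338, 2.808, 0.052]
contact_force: [-1.1, 1.9, 4.4]
opening: 0.0351
grip_force: 36.9
```

```bash
python3 - <<'E'
from h import *
place([.4909,.2032,.0718],0); print(get_obs()['wrist_torque'])
E
```

```text
row [-0.05  0.07 -0.01] [-0.001  0.001  0.001] tcp [0.4344 0.1909 0.2484] [-1.1  1.9  4.4] 36.9350391626358 9.55
[0.36262548 0.23240551 0.11304853]
```

Request:
arm_command:
  plan:
    - [[0, 0.03, 0.04, 0, 0, 0], [0, 0.03, 0.04, 0, 0, 0], [0, 0.03, 0.04, 0, 0, 0]]

```text
t: 9.8
tool_pos: [0.4342, 0.1903, 0.2482]
tool_rot: [-0.338, 2.809, 0.051]
contact_force: [-5.5, -1.4, 7.2]
opening: 0.0357
grip_force: 37.7
```

Request:
arm_command:
  plan:
    - [[0, 0, 0, 0, 0, 0], [0, 0, 0, 0, 0, 0], [0, 0, 0, 0, 0, 0], [0, 0, 0, 0, 0, 0], [0, 0, 0, 0, 0, 0], [0, 0, 0, 0, 0, 0], [0, 0, 0, 0, 0, 0], [0, 0, 0, 0, 0, 0]]
  gripper: -0.6

```text
t: 10.47
tool_pos: [0.4337, 0.1902, 0.2468]
tool_rot: [-0.339, 2.81, 0.051]
contact_force: [0.2, -1.2, -0.0]
opening: 0.0686
grip_force: 0.0
```

Request:
arm_command:
  plan:
    - [[0, 0, -1, 0, 0, 0], [0, 0, -3, 0, 0, 0], [0, 0, -6, 0, 0, 0], [0, 0, -9, 0, 0, 0], [0, 0, -12, 0, 0, 0], [0, 0, -14, 0, 0, 0], [0, 0, -14, 0, 0, 0], [0, 0, -14, 0, 0, 0], [0, 0, -14, 0, 0, 0]]

```text
t: 11.22
tool_pos: [0.3915, 0.1801, 0.3794]
tool_rot: [-0.339, 2.811, 0.051]
contact_force: [-0.1, -0.3, -0.8]
opening: 0.0685
grip_force: 0.0
```

```bash
python3 - <<'E'
from h import *
o=get_obs();print(o['tool_pos'],o['t'],o['opening'])
c,im,d=grab("wrist");P=pts(c,d);cv2.imwrite("pics/w6.png",im)
n=toolR(.2386,.314)@np.diag([1,-1,-1.]);L=(P-np.array([.4909,.2032,.0718]))@n
S=(d>0)&(abs(L[...,0])<.105)&(abs(L[...,1])<.03)&(L[...,2]>.033)&(L[...,2]<.08)
q=L[S]*1000;print('n',len(q),q.min(0),q.max(0))
for a in range(-100,100,20):
    t=q[(q[:,0]>a)&(q[:,0]<a+20)]
    if len(t): print(a,len(t),np.round([t[:,1].min(),t[:,1].max(),np.median(t[:,2])],1))
s,_=get_image("scene");cv2.imwrite("pics/s6.png",cv2.resize(s[130:225,255:365],None,fx=4,fy=4,interpolation=cv2.INTER_CUBIC))
cv2.imwrite("pics/f6.png",np.hstack([cv2.resize(im,(405,304)),cv2.resize(s[130:225,255:365],(352,304),interpolation=cv2.INTER_CUBIC)]))
E
```

```text
[0.39152988 0.18011971 0.37935207] 11.2167 0.0685158139168052
n 9083 [-95.70046085 -25.53692529  33.03711542] [89.52623942 23.41011013 45.73498084]
-100 871 [-23.4  21.   41.5]
-80 1477 [-25.2  22.8  42.2]
-60 1105 [-21.4  18.8  42.3]
-40 1005 [-19.2  16.3  42.3]
-20 945 [-19.   16.8  42.3]
0 864 [-19.2  16.9  42.2]
20 835 [-18.8  16.8  42.2]
40 884 [-24.   21.1  42.4]
60 921 [-25.5  23.4  43.5]
80 176 [-21.7  19.6  42.1]
```

View pics/f6.png

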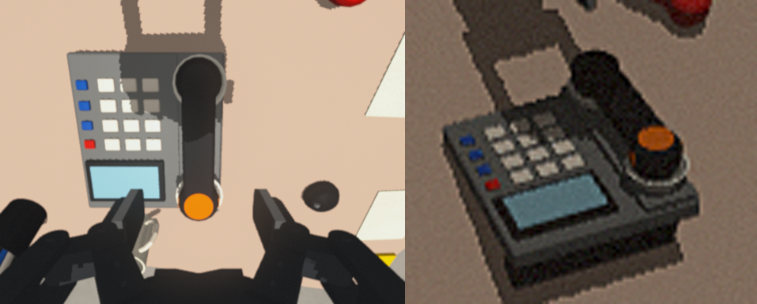

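The handset is seated. Its back lies 42 mm above the well floors along its whole length, the orange end at (199,207) is in the upper well, and the other end at (199,80) is in the lower well. Nothing else has moved.

```bash
python3 -c "
from station import *
print(finish_job())"
```

```text
the job is handed in; nothing more can be done
None
```

The handset is back on the cradle, with the orange-marked earpiece in the upper well and the mouthpiece in the lower well. Both ends measured fully seated, and I handed the job in at about 11.3 s of the 38 s allowed, with the arm clear.

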